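# Snug down the filter lid with the reversing ratchet

### The job

The lid of the steriliser's water filter is still loose and its ratchet is set to loosen. Gently push the red thumb lever all the way over to the tightening side (the green dot), swing the ratchet handle clockwise by its black grip post until the seal pushes back firmly and the load pointer stands in the green, never in the red, then swing the handle back anticlockwise to its rest and let go. Leave everything else on the counter where it is.

Things in the scene. Friction and masses are not known exactly. Their poses are not given: they have to be found in the camera images.
- housing: Fixed water-filter housing: steel foot 170 x 150 x 12 mm, blue canister of radius 56 mm, round steel lid of radius 66 mm whose top is 110 mm high. Origin: centre of the foot's underside, z up, on the vertical axis of canister, spindle and ratchet. The captive ratchet sits above the lid; a brass pipe stub points to its -x.
- hub (a point): Point on the vertical ratchet axis at the top face of the ratchet head, 150 mm above the counter. The head is a flat steel disc of radius 42 mm (24 mm thick), its centre 14 mm from the axis towards the grip post. A steel spindle end of radius 9 mm stands 6 mm out of it on the axis.
- handle (a joint): Angle of the ratchet handle about the vertical axis through hub, rad: 0 at its rest stop, growing clockwise seen from above, up to 1.6. At 0 the handle points 1.95 rad anticlockwise of the housing's own x axis. It swings stiffly (0.3 N m) and stays where it is left.
- post_top (a point): Centre of the top of the upright black grip post, a cylinder of radius 11 mm standing 150 mm from the ratchet axis at the handle's end; it rises from 130 to 180 mm above the counter. The handle is a round bar of radius 7 mm, its centre 137 mm up, from the head to 10 mm past the post, so the post is free from 144 mm up. Push it sideways or take it between the fingers from above.
- lever (a joint): Angle of the red thumb lever relative to the handle, rad: 0 points straight along the bar, positive anticlockwise seen from above. It swings from -0.35 (hard stop on the loosening side, orange dot, where it starts) to +0.35 (hard stop on the tightening side, green dot). It is stiff, stays where it is left, and about 2 N at its pin moves it. Push it right to its stop: half-way over, the pawl slips.
- lever_pivot (a point): Lever pivot on top of the ratchet head, 150 mm up, 34 mm from the axis towards the grip post. Set to tighten, the handle turns the spindle clockwise and runs back freely; set to loosen, the other way round. Up to 0.6 rad of handle travel passes before the pawl bites. Flip the lever with the handle where it starts (0 to 0.25 rad): farther round, the pawl misses its tooth.
- lever_tip (a point): Centre of the top of the upright red pin at the lever's end, radius 5 mm. Its top is 185.5 mm above the counter and the flat arm below it ends at 157.5 mm. The lever's pivot is 34 mm from the ratchet axis towards the grip post, the pin 31 mm from the pivot.
- seal (a joint): Squeeze of the lid seal, rad, shown by the load pointer: 0 until the spindle reaches the seal, after a hidden 0.2 to 0.95 rad of spindle turning, then growing with the load at 12 N m per rad. 0.04 to 0.15 is snug, above 0.15 too tight. The spindle's friction holds what it can, up to about 0.09, once the handle is let go.
- pointer (a point): Outer end of the black load pointer at the lid's rim, 88 mm from the axis, turning clockwise over white, green and red marks. Force at the grip post (150 mm arm): about 2 N while running free, 9 N while turning the spindle, 12 N when just snug, 20 N at the edge of the red, all while moving; when the motion stops the reading drops by 3 to 7 N.
- cartridge: Bystander: white filter cartridge, radius 28 mm, 100 mm tall, standing; origin at the centre of its underside.
- soap: Bystander: white bottle with green cap, radius 30 mm, 150 mm tall; origin at the centre of its underside.
- tray: Bystander: steel instrument tray 160 x 220 x 22 mm; origin at the centre of its underside.
- mirror: Bystander: dental mirror, about 130 mm long, lying in the tray; origin at its middle, underside.
- driver: Bystander: screwdriver 170 mm long, lying; origin at its underside.
- cup: Bystander: white cup, radius 35 mm, 80 mm tall; origin at the centre of its underside.
- oring: Bystander: black rubber ring, outer radius 30 mm, 8 mm thick, lying; origin at the centre of its underside.

How it is judged:
On the way, in this order (a step that is already met when the one before it is completed fails the run):
1. the thumb lever stands on the tightening side (value of joint lever above 0.25 rad), for 0.2 s.
2. the spindle has been turned until the seal is snug (pointer in the green) (value of joint seal above 0.04 rad), for 0.2 s.
At the end, for the whole second after the job is handed in: The lever stands on the tightening side (above 0.25 rad), the seal is still squeezed 0.03 to 0.15 rad, and the handle is back within 0.12 rad of its rest stop and still (value of joint lever above 0.25 rad and value of joint seal between 0.03 and 0.15 rad and value of joint handle below 0.12 rad and velocity of joint handle between -0.05 and 0.05 rad/s); the robot touches nothing.
It fails at once if the seal is overtightened: squeezed beyond 0.15 rad, pointer in the red (value of joint seal above 0.15 rad).
It fails at once if the thumb lever is pressed with more than 25 N (contact force between any of the fingers, the arm and lever above 25 N).
It fails at once if a bystander is moved more than 30 mm or knocked over (distance of any of cartridge, soap, tray, mirror, driver, cup, oring from where it was at the start of the episode above 0.03 m or angle between any of cartridge, soap, cup's own z axis and vertical above 0.5 rad).
It also fails if it takes over 67 s, if anything falls off the work surface, if the arm or the gripper's body presses on something with over 40 N, if the wrist force passes 120 N, or if a joint passes its speed limit or range.

### The arm

A 6-joint arm with a two-finger parallel gripper is mounted at the origin on the work surface. World frame = base frame: x ahead of the robot, y to its left, z up, the work surface at z = 0. Lengths are in m, angles in rad, forces in N, time in s.
With the tool pointing down it reaches from about 0.35 to 0.875 m from the base axis. Payload 15.5 kg.
Tool frame: the origin (TCP) lies on the centre line of the jaws, within the pads' length; the fingertips stand 17 mm ahead of it and the grasp point (between the pads) lies 2 mm behind it; x points along the fingers, y is the direction in which the jaws open and shut, and the axes are right-handed (so a half turn about x gives the same grasp; the last joint's range is limited). The gripper opens to 85 mm and grips with 20 to 120 N. Pads are 22 mm wide; open, the fingers measure 114 mm over their backs; the gripper's body (76 mm by 85 mm) begins 54 mm behind the grasp point. The pads swing forward as they close: fully open they stand 13 mm farther back than shut.
Start: joints at [-1.29, 0.494, 1.345, -0, 1.302, -0.096], TCP at [0.229, -0.581, 0.21] pointing down, gripper open.
Joint ranges: [-2.91, 2.91], [-0.82, 2.16], [0.22, 2.67], [-1.22, 4.37], [0.12, 2.79], [-3.08, 3.08]. Speed limits (rad/s): [1.89, 1.89, 2.57, 3.01, 3.01, 3.01].

### API

Orientations are given as a 3x3 rotation matrix whose columns are the frame's x, y, z axes.
In Python, from rig import bot gives the robot as it stands. Calls block until the motion is done:
- bot.movep(position, orientation): joint-space move of the TCP to a pose.
- bot.move_linear(position, rate=0.15, ori=None): straight line of the TCP; ori=None keeps the orientation; rate is the mean speed in m/s.
- bot.set_joints(angles): joint-space move.
- bot.set_gripper(opening): opening from 0.0 (shut) to 1.0 (fully open); the grip force is fixed at half the most; returns when the fingers have stopped.
- bot.pause(seconds).
- bot.inverse_kinematics(position, orientation): joint angles nearest the present ones, or None.
- bot.state(): the state.
- bot.get_image(name): name is "scene" or "top"; returns a dict with "image" (480x640x3 uint8, red, green, blue), "fx", "fy", "cx", "cy" (pixels), "R" (3x3) and "t" (3): a world point X has camera coordinates R X + t. Camera axes: x right, y down, z forward; pixel columns grow to the right and rows downward; lengths in m; the calibration is good to about 2 mm. A picture is of the moment at which its call begins. There is no depth.
A pose or a line that the arm cannot do raises bot.Unreachable and nothing moves.
- bot.finish_job(): hands the job in, once; it reports no verdict.
The state is a dict: "t": time; "qpos": joint angles; "joint_velocities": joint speeds; "joint_torque": joint torques, N m; "tool_pos": TCP position; "tcp_rot": TCP orientation; "ft_force": force on the tool from outside, world axes, zero at the start; "ft_torque": the same for the moment, N m; "grip_width": opening from 0.0 (shut) to 1.0 (fully open).
Only numpy, scipy, OpenCV 4.12 (cv2) and the standard library are available. Lean on these libraries where they do the work, as an engineer would, in place of code of your own. Each camera call takes 0.05 s, during which the arm holds its last target.

## Working session

There is one attempt and no reset: what is moved stays moved. The work goes in short steps, each a Python script; the robot and the scene stay as the last script left them, time stands still between calls to the robot, and variables do not carry over. Pictures are saved under pics/ and viewed, and the job is handed in when it is done.

```bash
ls; mkdir -p pics
python3 - <<'E'
from rig import bot
import cv2,numpy as np,pickle
s=bot.state(); print({k:np.round(v,3) for k,v in s.items()})
for n in("scene","top"):
    d=bot.get_image(n); pickle.dump(d,open(f"pics/{n}0.pkl","wb"))
    cv2.imwrite(f"pics/{n}0.png",d["image"][:,:,::-1]); print(n,d["fx"],d["cx"],d["cy"],np.round(d["R"],3).tolist(),np.round(d["t"],3))
E
```

```text
pics
{'t': np.float64(0.0), 'qpos': array([-1.29 ,  0.494,  1.346, -0.   ,  1.302, -0.095]), 'joint_velocities': array([ 0.   ,  0.   ,  0.001, -0.001, -0.003, -0.   ]), 'joint_torque': array([-1.0000e-03, -8.8216e+01, -3.8388e+01, -0.0000e+00,  1.0000e-02,
        0.0000e+00]), 'tool_pos': array([ 0.229, -0.581,  0.209]), 'tcp_rot': array([[-0.   ,  0.367, -0.93 ],
       [ 0.001, -0.93 , -0.367],
       [-1.   , -0.001, -0.   ]]), 'ft_force': array([ 0.028, -0.635,  0.252]), 'ft_torque': array([ 0.032, -0.018,  0.015]), 'grip_width': np.float64(1.002)}
scene 541.6879054052698 313.6367226813946 242.88179717928872 [[0.883, 0.47, -0.009], [0.277, -0.536, -0.798], [-0.379, 0.702, -0.603]] [-0.486 -0.037  1.541]
top 478.25804907822334 313.249777058321 243.01005947407745 [[-0.119, -0.993, -0.007], [-0.964, 0.117, -0.238], [0.237, -0.022, -0.971]] [0.068 0.561 1.255]
```

View pics/scene0.png

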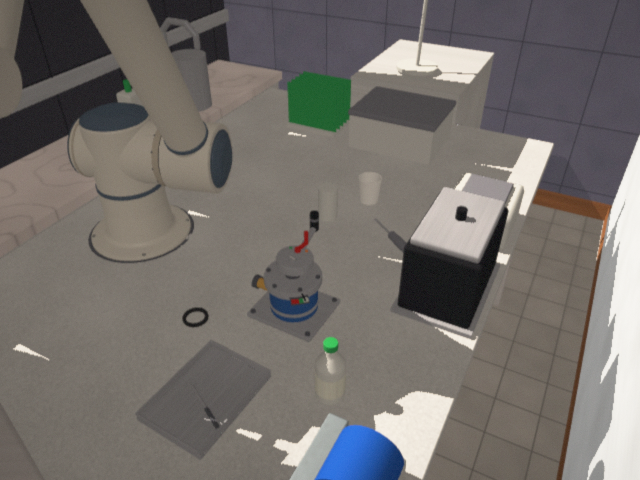

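View pics/top0.png

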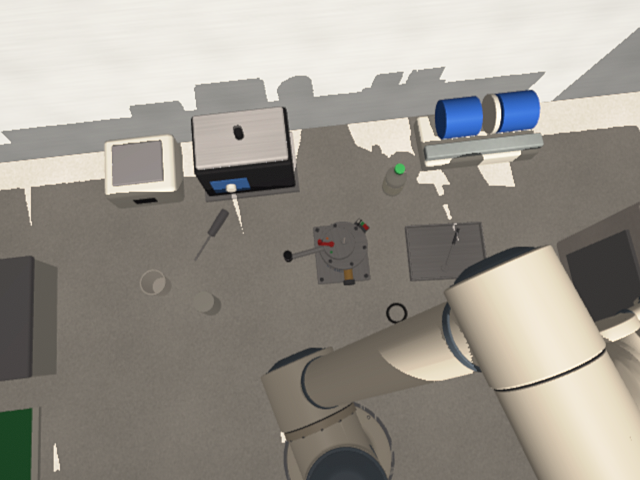

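The scene view shows the filter at about (295,285), with the black post at (314,217) and the red lever at (303,243). In the top view the hub is at about (343,240), the post at (288,256) and the red lever at (325,243). I'll zoom in next.

Run:
```python
import cv2
a=cv2.imread("pics/top0.png")[205:295,270:390]; cv2.imwrite("pics/topz.png",cv2.resize(a,None,fx=6,fy=6,interpolation=cv2.INTER_CUBIC))
a=cv2.imread("pics/scene0.png")[195:345,235:355]; cv2.imwrite("pics/scz.png",cv2.resize(a,None,fx=4,fy=4,interpolation=cv2.INTER_CUBIC))
```

```text
(no output)
```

View pics/topz.png

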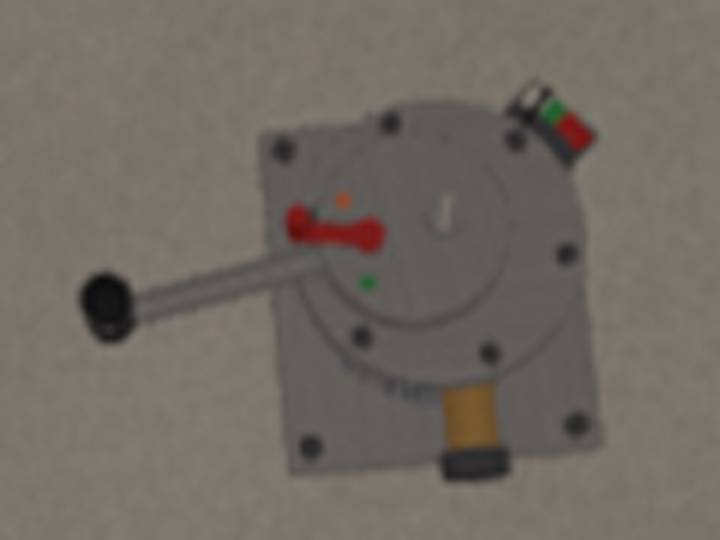

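View pics/scz.png

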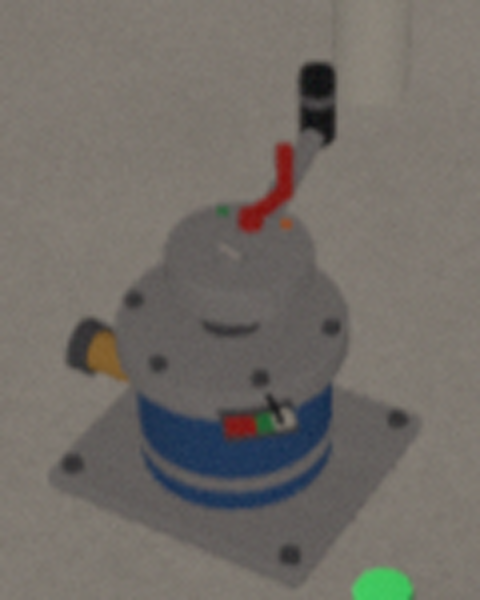

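```bash
cat > h.py <<'E'
import numpy as np,pickle,cv2
def load(n): return pickle.load(open(n,"rb"))
def ray(d,u,v):
    r=d["R"].T@np.array([(u-d["cx"])/d["fx"],(v-d["cy"])/d["fy"],1]); return -d["R"].T@d["t"],r/np.linalg.norm(r)
def plane(d,u,v,z):
    c,r=ray(d,u,v); return c+r*(z-c[2])/r[2]
def proj(d,X):
    p=d["R"]@np.asarray(X)+d["t"]; return np.array([d["fx"]*p[0]/p[2]+d["cx"],d["fy"]*p[1]/p[2]+d["cy"]])
E
python3 - <<'E'
from h import *
T=load("pics/top0.pkl");S=load("pics/scene0.pkl")
zt=lambda u,v:((u-2.5)/6+270,(v-2.5)/6+205)
zs=lambda u,v:((u-1.5)/4+235,(v-1.5)/4+195)
for n,p,q,z in [("post",(106,298),(317,72),.18),("pin",(298,217),(285,149),.1855),("pivot",(370,235),(250,220),.157),("spindle",(443,213),(229,250),.156),
  ("orange",(343,201),(287,224),.150),("green",(368,283),(223,211),.150),("footBL",(290,473),None,.012),("footBR",(602,447),None,.012),("footTL",(262,135),None,.012),
  ("footS_R",None,(422,424),.012),("footS_B",None,(297,580),.006),("footS_L",None,(50,475),.012)]:
    o=[]
    if p is not None:o.append(plane(T,*zt(*p),z))
    if q is not None:o.append(plane(S,*zs(*q),z))
    print(n,[np.round(a,4).tolist() for a in o])
E
```

```text
post [[0.5166, 0.0711, 0.18], [0.5183, 0.0658, 0.18]]
pin [[0.5402, -0.0127, 0.1855], [0.5425, -0.0176, 0.1855]]
pivot [[0.5357, -0.0434, 0.157], [0.5382, -0.0513, 0.157]]
spindle [[0.5418, -0.0758, 0.156], [0.5405, -0.0788, 0.156]]
orange [[0.5537, -0.0342, 0.15], [0.5538, -0.0372, 0.15]]
green [[0.5164, -0.0403, 0.15], [0.516, -0.0433, 0.15]]
footBL [[0.4602, -0.0, 0.012]]
footBR [[0.4549, -0.1477, 0.012]]
footTL [[0.626, -0.0066, 0.012]]
footS_R [[0.6303, -0.0151, 0.012]]
footS_B [[0.6209, -0.1535, 0.006]]
footS_L [[0.4584, -0.1529, 0.012]]
```

Run:
```python
import cv2
a=cv2.imread("pics/top0.png")[95:255,180:340]; cv2.imwrite("pics/topz2.png",cv2.resize(a,None,fx=3.7,fy=3.7,interpolation=cv2.INTER_CUBIC))
a=cv2.imread("pics/scene0.png")[165:345,350:530]; cv2.imwrite("pics/scz2.png",cv2.resize(a,None,fx=3.3,fy=3.3,interpolation=cv2.INTER_CUBIC))
from h import *
T=load("pics/top0.pkl");S=load("pics/scene0.pkl")
print([np.round(plane(S,u,v,0),3) for u,v in [(401,305),(468,325)]], [np.round(plane(T,u,v,0),3) for u,v in [(300,188),(206,203)]])
for z in(.15,.2,.25): print(z,plane(T,205,167,z),plane(T,292,160,z),plane(S,413,235,z),plane(S,480,255,z))
print(-T["R"].T@T["t"])
```

```text
[array([0.76, 0.05, 0.  ]), array([0.918, 0.058, 0.   ])] [array([0.755, 0.018, 0.   ]), array([0.742, 0.301, 0.   ])]
0.15 [0.78977793 0.26701976 0.15      ] [0.78135723 0.03174341 0.15      ] [0.745305   0.12863052 0.15      ] [0.9017545 0.1255613 0.15     ]
0.2 [0.76738116 0.25713189 0.2       ] [0.7593106  0.03163865 0.2       ] [0.76398806 0.06154266 0.2       ] [0.90994763 0.05867923 0.2       ]
0.25 [0.74498439 0.24724402 0.25      ] [0.73726398 0.03153389 0.25      ] [ 0.78267112 -0.00554519  0.25      ] [ 0.91814076 -0.00820283  0.25      ]
[0.25115269 0.029224   1.35246184]
```

View pics/topz2.png

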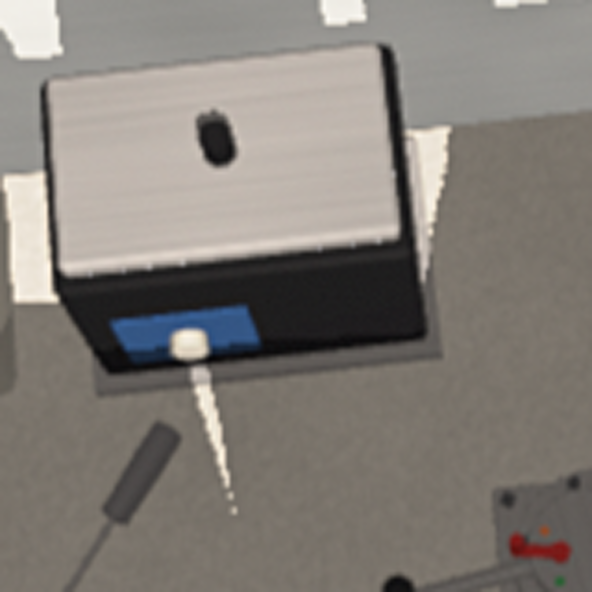

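View pics/scz2.png

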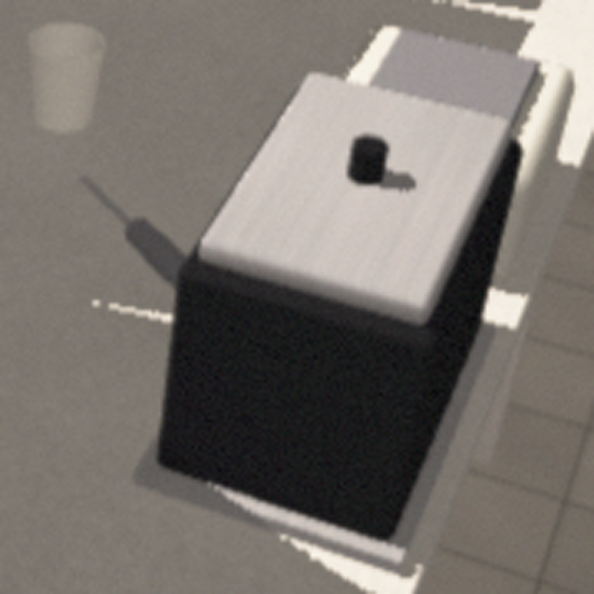

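Run:
```python
from rig import bot
from h import *
R=np.array([[0,0,-1.],[0,-1,0],[-1,0,0]])  # x down, y=-Y, z = x cross y
print(np.linalg.det(R))
bot.set_gripper(0.0)
bot.movep([.58,-.016,.26],R)
bot.move_linear([.58,-.016,.183],rate=.1)
s=bot.state();print(s["t"],s["tool_pos"],s["grip_width"]);f0=s["ft_force"]
for x in np.arange(.574,.5455,-.003):
    bot.move_linear([x,-.016,.183],rate=.03)
    s=bot.state();print(round(s["t"],2),np.round(s["tool_pos"],4),np.round(s["ft_force"]-f0,2))
    if np.linalg.norm(s["ft_force"]-f0)>12:break
for n in("scene","top"):
    d=bot.get_image(n);pickle.dump(d,open(f"pics/{n}1.pkl","wb"));im=d["image"][:,:,::-1]
    a=im[205:295,270:390] if n=="top" else im[195:345,235:355]
    cv2.imwrite(f"pics/{n}1z.png",cv2.resize(a,None,fx=4,fy=4,interpolation=cv2.INTER_CUBIC))
```

```text
1.0
4.1583 [ 0.58038377 -0.01608687  0.18355585] -0.004406373927573947
4.51 [ 0.5739 -0.016   0.1833] [-0.08 -0.48 -2.29]
4.76 [ 0.5709 -0.016   0.1831] [-0.21 -0.19 -0.22]
5.01 [ 0.5678 -0.016   0.183 ] [ 0.64 -0.7  -1.16]
5.26 [ 0.5648 -0.016   0.183 ] [ 0.95 -0.27 -0.66]
5.51 [ 0.5618 -0.016   0.183 ] [-0.02 -0.61 -0.82]
5.76 [ 0.5589 -0.016   0.183 ] [ 0.64 -0.6  -1.4 ]
6.01 [ 0.5558 -0.016   0.183 ] [-0.5  -0.58 -1.73]
6.26 [ 0.5528 -0.016   0.183 ] [-1.29 -0.48 -2.41]
6.51 [ 0.5498 -0.016   0.183 ] [ 0.24 -0.42 -1.65]
6.76 [ 0.5468 -0.016   0.183 ] [ 0.24 -0.28 -0.01]
```

View pics/scene1z.png

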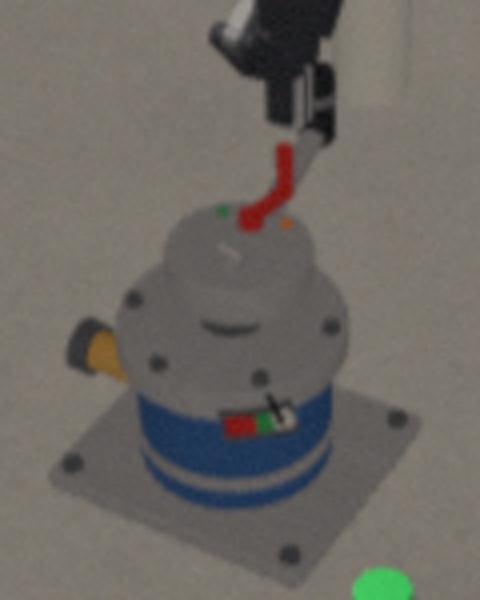

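View pics/top1z.png

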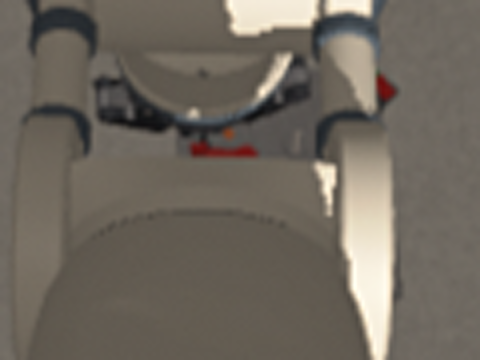

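Run:
```python
from h import *
S=load("pics/scene1.pkl")
z=lambda p:np.round((p-[235,195])*4+1.5)
print("cam",-S["R"].T@S["t"])
for X in [(.5468,-.016,.166),(.5468,-.016,.183),(.5418,-.0145,.1855),(.5468,-.016,.2),(.58,.03,.17)]:print(X,z(proj(S,X)))
```

```text
cam [ 1.02394889 -0.87193474  0.89571267]
(0.5468, -0.016, 0.166) [294. 178.]
(0.5468, -0.016, 0.183) [293. 153.]
(0.5418, -0.0145, 0.1855) [287. 146.]
(0.5468, -0.016, 0.2) [293. 128.]
(0.58, 0.03, 0.17) [383. 145.]
```

Run:
```python
from h import *
im=load("pics/scene1.pkl")["image"][:,:,::-1]
a=im[160:260,255:355]; a=cv2.convertScaleAbs(a,alpha=1.6,beta=10)
cv2.imwrite("pics/s1zz.png",cv2.resize(a,None,fx=6,fy=6,interpolation=cv2.INTER_CUBIC))
```

```text
(no output)
```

View pics/s1zz.png

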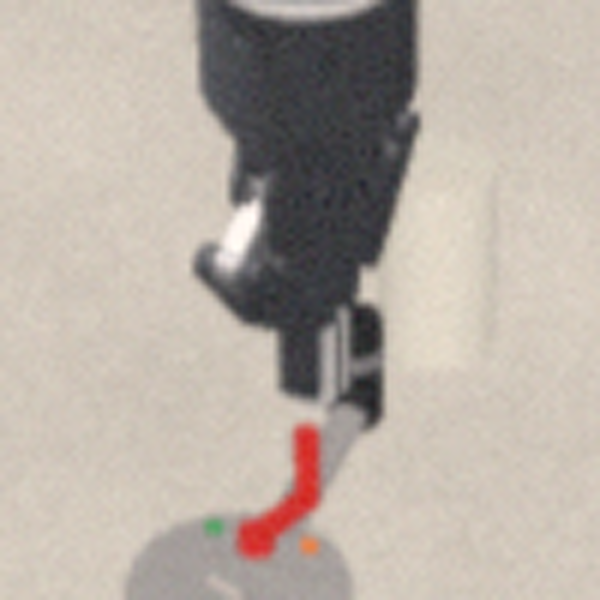

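The picture shows the finger ends at about (306,227), just above the pin top at (306,232), so the pin hasn't been touched. The tips look roughly 30 mm higher than nominal. I'll back off, go lower beside the lever and check.

Run:
```python
from rig import bot
from h import *
bot.move_linear([.585,-.016,.183],rate=.1)
bot.move_linear([.585,-.016,.163],rate=.08)
s=bot.state();print(s["t"],s["tool_pos"],s["ft_force"],np.round(s["tcp_rot"],3).tolist(),s["grip_width"])
d=bot.get_image("scene");pickle.dump(d,open("pics/scene2.pkl","wb"));im=d["image"][:,:,::-1]
a=cv2.convertScaleAbs(im[160:260,255:355],alpha=1.6,beta=10)
cv2.imwrite("pics/s2zz.png",cv2.resize(a,None,fx=6,fy=6,interpolation=cv2.INTER_CUBIC))
for z in(.145,.163,.18):print(z,(proj(d,[.585,-.016,z])-[255,160])*6+2.5)
```

```text
7.7917 [ 0.58449164 -0.01595588  0.16279651] [ 0.48240348  0.04786495 -0.0244569 ] [[-0.001, -0.0, -1.0], [0.0, -1.0, 0.0], [-1.0, -0.0, 0.001]] -0.0019721649511764837
0.145 [410.92307435 549.51187192]
0.163 [411.01964963 511.36093946]
0.18 [411.11246559 474.69508527]
```

View pics/s2zz.png

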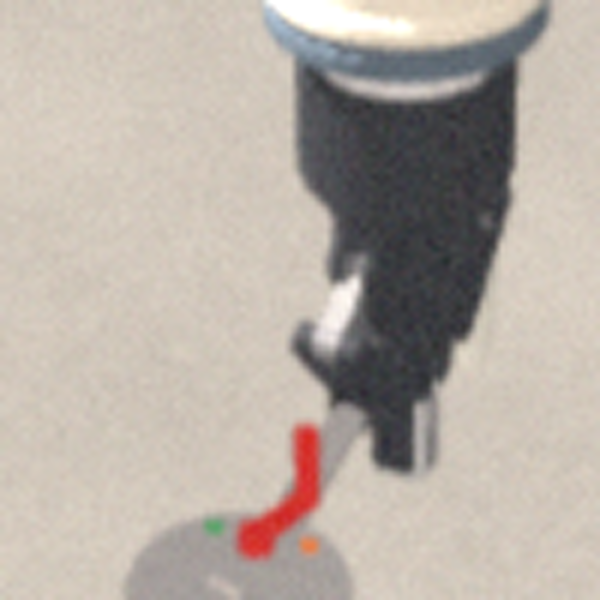

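Run:
```python
from rig import bot
from h import *
d=bot.get_image("top");im=d["image"][:,:,::-1]
a=cv2.convertScaleAbs(im[190:290,270:370],alpha=1.6,beta=10)
cv2.imwrite("pics/t2zz.png",cv2.resize(a,None,fx=6,fy=6,interpolation=cv2.INTER_CUBIC))
for X in([.585,-.016,.146],[.585,-.016,.18],[.561,.026,.146]):print(X,(proj(d,X)-[270,190])*6+2.5)
```

```text
[0.585, -0.016, 0.146] [292.50235726 229.23289013]
[0.585, -0.016, 0.18] [292.79060126 207.6957315 ]
[0.561, 0.026, 0.146] [203.15007258 293.4013167 ]
```

View pics/t2zz.png

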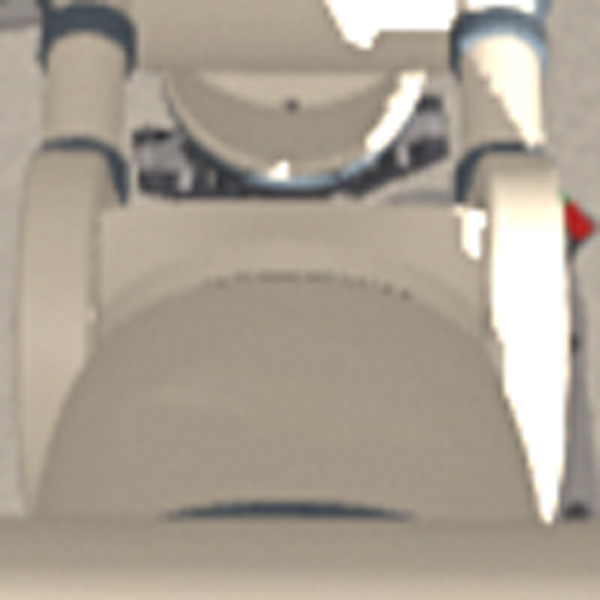

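The top view confirms the tool's x and y, since the gripper is symmetric about column 290 of the zoom. So the finger ends really are at about TCP z + 17 mm. The missing contact on the first pass agrees with this. I'll go lower and push, watching the force.

```bash
cat > push.py <<'E'
from rig import bot
from h import *
bot.move_linear([.585,-.016,.149],rate=.06)
bot.pause(.2)
s=bot.state();f0=s["ft_force"];print(s["tool_pos"],f0)
for x in np.arange(.579,.5475,-.003):
    bot.move_linear([x,-.016,.149],rate=.03)
    s=bot.state();f=s["ft_force"]-f0;print(round(s["t"],2),np.round(s["tool_pos"],4),np.round(f,2))
    if np.linalg.norm(f)>7:break
d=bot.get_image("scene");pickle.dump(d,open("pics/scene3.pkl","wb"));im=d["image"][:,:,::-1]
a=cv2.convertScaleAbs(im[160:260,255:355],alpha=1.6,beta=10)
cv2.imwrite("pics/s3zz.png",cv2.resize(a,None,fx=6,fy=6,interpolation=cv2.INTER_CUBIC))
E
python3 push.py
```

```text
[ 0.58514669 -0.01601727  0.1491674 ] [ 0.72543276  0.82815609 -0.19899355]
8.82 [ 0.5788 -0.016   0.1491] [-2.49 -0.17  1.26]
9.07 [ 0.5758 -0.016   0.149 ] [-0.32 -0.92  0.51]
9.32 [ 0.5728 -0.016   0.149 ] [-0.14 -0.86  0.71]
9.57 [ 0.5698 -0.016   0.149 ] [ 0.72 -0.7  -0.78]
9.82 [ 0.5668 -0.016   0.149 ] [ 0.04 -1.15 -0.06]
10.07 [ 0.5638 -0.016   0.149 ] [ 0.17 -0.41 -0.02]
10.32 [ 0.5608 -0.016   0.149 ] [-0.84 -1.15  0.25]
10.57 [ 0.5579 -0.016   0.1491] [-0.65 -0.19  0.57]
10.82 [ 0.5549 -0.016   0.1491] [-0.94  0.24  0.8 ]
11.07 [ 0.5517 -0.016   0.149 ] [ 0.14 -0.84  0.11]
11.32 [ 0.5486 -0.016   0.149 ] [-0.86 -1.04 -0.08]
```

View pics/s3zz.png

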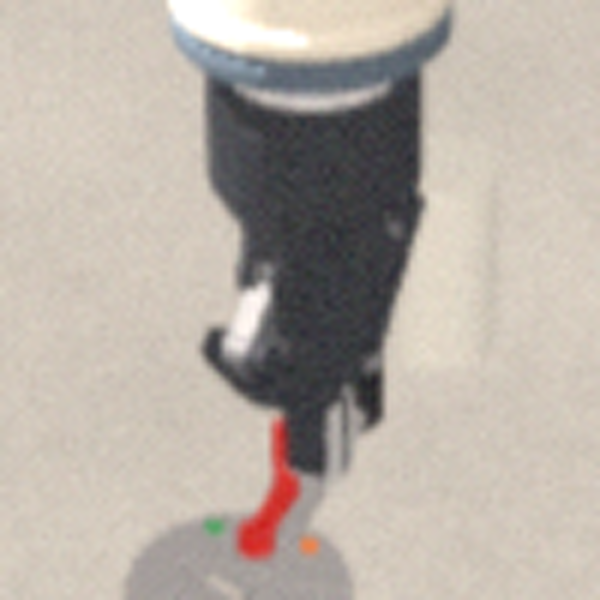

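The lever is moving: the pin top has gone from (307,430) to (280,420) in the zoom and the finger is beside it. I'll carry on to the stop.

```bash
cat > push2.py <<'E'
from rig import bot
from h import *
s=bot.state();f0=np.array([.5,.1,-.1])
for x in np.arange(.546,.5275,-.002):
    bot.move_linear([x,-.016,.149],rate=.025)
    s=bot.state();f=s["ft_force"]-f0;print(round(s["t"],2),np.round(s["tool_pos"],4),np.round(f,2))
    if np.linalg.norm(f)>5:break
d=bot.get_image("scene");pickle.dump(d,open("pics/scene4.pkl","wb"));im=d["image"][:,:,::-1]
a=cv2.convertScaleAbs(im[160:260,255:355],alpha=1.6,beta=10)
cv2.imwrite("pics/s4zz.png",cv2.resize(a,None,fx=6,fy=6,interpolation=cv2.INTER_CUBIC))
E
python3 push2.py
```

```text
11.64 [ 0.5457 -0.016   0.149 ] [-0.3   0.66 -0.26]
11.89 [ 0.5439 -0.016   0.149 ] [ 0.2  -0.36 -0.92]
12.14 [ 0.5419 -0.016   0.149 ] [ 0.09 -1.23 -0.02]
12.39 [ 0.5399 -0.016   0.149 ] [ 0.07 -1.15  0.65]
12.64 [ 0.5379 -0.016   0.149 ] [ 1.32 -1.19  0.77]
12.89 [ 0.5363 -0.0162  0.1491] [ 3.15 -3.94  0.77]
```

View pics/s4zz.png

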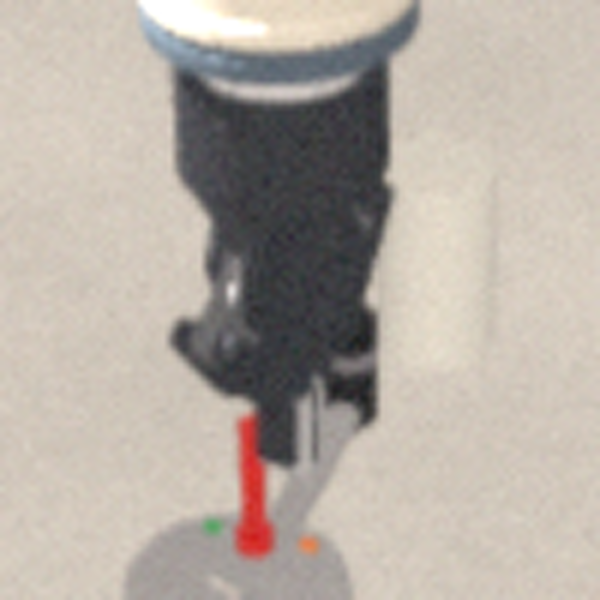

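Run:
```python
from rig import bot
from h import *
bot.pause(.3);s=bot.state();print(s["ft_force"],s["ft_torque"],s["t"])
d=load("pics/scene4.pkl")
H=np.array([.5415,-.0785])
for ha in(1.733,1.76):
  for L in(-.35,0,.25,.3,.35,.45):
    P=H+.034*np.array([np.cos(ha),np.sin(ha)]);t=P+.031*np.array([np.cos(ha+L),np.sin(ha+L)])
    print(ha,L,t,np.round((proj(d,[*t,.1855])-[255,160])*6+2.5))
print((proj(d,[.5175,.0685,.18])-[255,160])*6+2.5)
```

```text
[ 4.00496105 -3.00205995  0.6233023 ] [-0.57095827 -0.69132205  0.02816237] 13.2417
1.733 -0.35 [ 0.54179675 -0.01449133] [310. 429.]
1.733 0 [ 0.53100293 -0.0143532 ] [285. 421.]
1.733 0.25 [ 0.52358972 -0.01654284] [265. 419.]
1.733 0.3 [ 0.52218566 -0.01719906] [261. 419.]
1.733 0.35 [ 0.52081615 -0.01792463] [257. 419.]
1.733 0.45 [ 0.51819438 -0.0195764 ] [248. 419.]
1.76 -0.35 [ 0.54006862 -0.01450665] [306. 428.]
1.76 0 [ 0.52927501 -0.01465997] [280. 420.]
1.76 0.25 [ 0.5219236  -0.01704895] [260. 418.]
1.76 0.3 [ 0.52053777 -0.01774283] [256. 418.]
1.76 0.35 [ 0.51918835 -0.0185051 ] [252. 418.]
1.76 0.45 [ 0.51661214 -0.02022705] [244. 419.]
[357.06566387 314.36598437]
```

```bash
cat > push3.py <<'E'
from rig import bot
from h import *
for x in (.5355,.5345):
    bot.move_linear([x,-.016,.149],rate=.02)
    s=bot.state();print(round(s["t"],2),np.round(s["tool_pos"],4),np.round(s["ft_force"],2))
    if np.linalg.norm(s["ft_force"])>9:break
bot.pause(.2)
bot.move_linear([.575,-.016,.149],rate=.1)
bot.move_linear([.575,-.016,.26],rate=.15)
R=np.array([[0,0,-1.],[0,-1,0],[-1,0,0]])
bot.movep([.46,-.3,.32],R)   # clear view
s=bot.state();print(s["t"],s["ft_force"])
for n in("scene","top"):
    d=bot.get_image(n);pickle.dump(d,open(f"pics/{n}5.pkl","wb"));im=d["image"][:,:,::-1]
    a=im[195:295,270:390] if n=="top" else im[195:345,235:355]
    cv2.imwrite(f"pics/{n}5z.png",cv2.resize(a,None,fx=6 if n=="top" else 4,fy=6 if n=="top" else 4,interpolation=cv2.INTER_CUBIC))
E
python3 push3.py
```

```text
13.49 [ 0.536  -0.0162  0.1492] [ 5.88 -3.83  0.01]
13.74 [ 0.5351 -0.0163  0.1492] [ 6.   -4.89 -0.  ]
16.5833 [ 0.77392126  0.28277666 -0.30771438]
```

View pics/top5z.png

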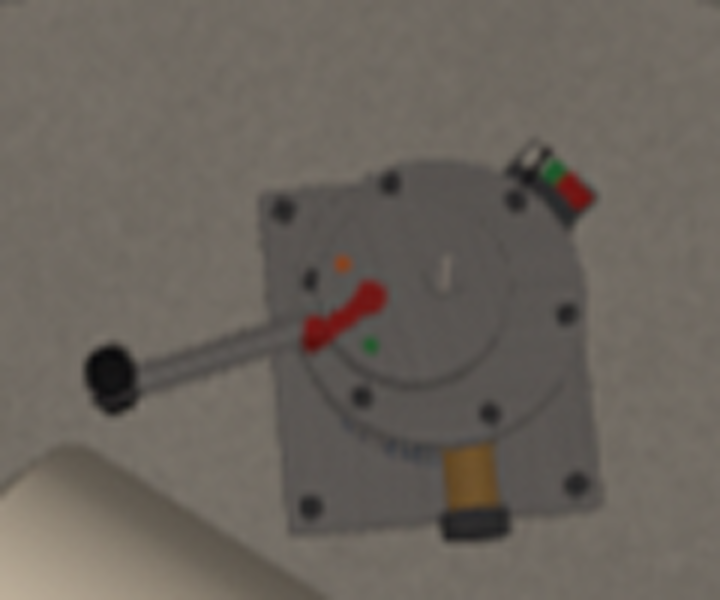

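View pics/scene5z.png

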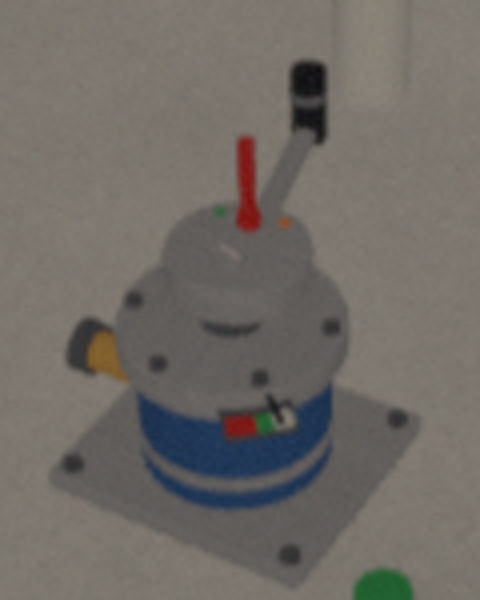

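The pin now points to the green side and the handle moved slightly, so the lever is against its stop. Next I measure the post and lever angles.

Run:
```python
from h import *
T=load("pics/top5.pkl");S=load("pics/scene5.pkl")
zt=lambda u,v:((u-2.5)/6+270,(v-2.5)/6+195)
zs=lambda u,v:((u-1.5)/4+235,(v-1.5)/4+195)
H=np.array([.5415,-.0785])
r={}
for n,p,q,z in [("post",(108,368),(309,71),.18),("pin",(313,330),(245,141),.1855),("pivot",(371,295),(249,220),.157),("spin",(443,271),(230,252),.156)]:
    a=plane(T,*zt(*p),z);b=plane(S,*zs(*q),z);r[n]=((a+b)/2)[:2];print(n,np.round(a,4),np.round(b,4))
d=r["post"]-H;ha=np.arctan2(d[1],d[0]);print("handle dir",ha,np.linalg.norm(d))
P=H+.034*np.array([np.cos(ha),np.sin(ha)])
e=r["pin"]-P;print("lever",np.arctan2(e[1],e[0])-ha,np.linalg.norm(e))
```

```text
post [0.5122 0.0707 0.18  ] [0.5136 0.0646 0.18  ]
pin [ 0.5168 -0.0161  0.1855] [ 0.5189 -0.0212  0.1855]
pivot [ 0.5356 -0.0438  0.157 ] [ 0.5377 -0.0516  0.157 ]
spin [ 0.5426 -0.076   0.156 ] [ 0.5419 -0.0801  0.156 ]
handle dir 1.7638465636770342 0.14893514621545084
lever 0.38110181287528433 0.03153293144875207
```

```bash
cat >> h.py <<'E'
H=np.array([.5415,-.0785])
def Rg(th,s=1):
    y=s*np.array([np.sin(th),-np.cos(th),0]);x=np.array([0,0,-1.]);return np.column_stack([x,y,np.cross(x,y)])
def pt(th,dt=0,r=.150):  # TCP xy at handle direction th, offset dt along clockwise tangent
    return H+r*np.array([np.cos(th),np.sin(th)])+dt*np.array([np.sin(th),-np.cos(th)])
E
python3 - <<'E'
from rig import bot
from h import *
S=load("pics/scene5.pkl");print("cart",plane(S,327.5,219,0))
for s in(1,-1):
  for th in(2.0,1.76,1.4,1.,.6,.31):
    q=bot.inverse_kinematics([*pt(th),.135],Rg(th,s));print(s,th,None if q is None else np.round(q,2))
E
```

```text
cart [ 4.42011741e-01  2.90551702e-01 -1.11022302e-16]
1 2.0 [-0.    0.4   1.78  0.    0.97 -0.43]
1 1.76 [ 0.02  0.44  1.7  -0.    1.01 -0.17]
1 1.4 [ 0.02  0.5   1.57 -0.    1.07  0.19]
1 1.0 [-0.02  0.57  1.43 -0.    1.14  0.55]
1 0.6 [-0.08  0.62  1.32 -0.    1.2   0.89]
1 0.31 [-0.13  0.65  1.27 -0.    1.23  1.13]
-1 2.0 [-0.    0.4   1.78 -0.    0.97  2.71]
-1 1.76 [ 0.02  0.44  1.7  -0.    1.01  2.97]
-1 1.4 [ 0.02  0.5   1.57 -0.    1.07 -2.95]
-1 1.0 [-0.02  0.57  1.43 -0.    1.14 -2.59]
-1 0.6 [-0.08  0.62  1.32 -0.    1.2  -2.25]
-1 0.31 [-0.13  0.65  1.27 -0.    1.23 -2.02]
```

```bash
cat > snap.py <<'E'
from rig import bot
from h import *
def snap(name,cam="scene",box=(255,160,355,260),k=6,al=1.6):
    d=bot.get_image(cam);pickle.dump(d,open(f"pics/{name}.pkl","wb"))
    x0,y0,x1,y1=box
    a=cv2.convertScaleAbs(np.ascontiguousarray(d["image"][y0:y1,x0:x1,::-1]),alpha=al,beta=10)
    cv2.imwrite(f"pics/{name}.png",cv2.resize(a,None,fx=k,fy=k,interpolation=cv2.INTER_CUBIC));return d
E
python3 - <<'E'
from snap import *
bot.set_gripper(.45)
th=1.765
bot.movep([*pt(th),.25],Rg(th))
bot.move_linear([*pt(th),.175],rate=.12)
s=bot.state();print(s["t"],s["tool_pos"],s["grip_width"],s["ft_force"])
d=snap("s6")
for z in(.175,.19,.2,.21):print(z,(proj(d,[*pt(th),z])-[255,160])*6+2.5)
E
```

```text
19.325 [0.51299011 0.06846273 0.17554125] 0.454231515161123 [0.39524241 1.01454699 0.45953089]
0.175 [346.36195461 321.44100742]
0.19 [345.98160502 289.79099858]
0.2 [345.72503701 268.44121981]
0.21 [345.46602773 246.88829549]
```

View pics/s6.png

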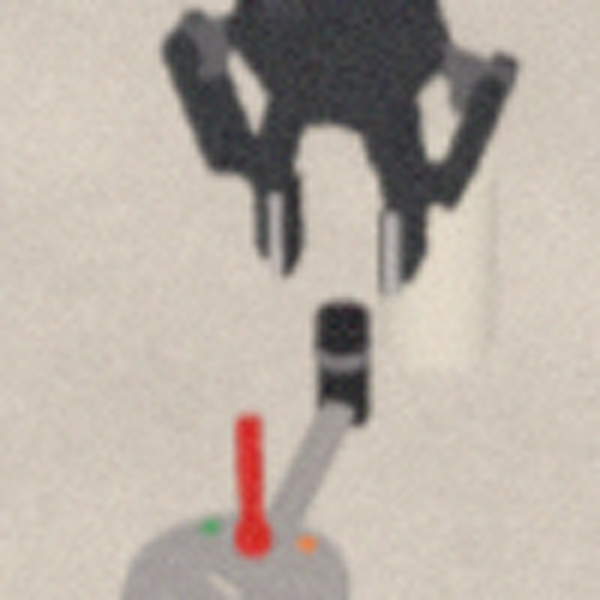

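```bash
cat > arc.py <<'E'
from snap import *
Z=.134
def tang(phi): return np.array([np.sin(phi),-np.cos(phi)])
def step(phi,rate,f0,quick=False):
    bot.move_linear([*pt(phi),Z],rate=rate,ori=Rg(phi))
    s=bot.state();fs=[s["ft_force"]];
    a=s["ft_force"]
    for _ in range(0 if quick else 3):
        bot.pause(.02);fs.append(bot.state()["ft_force"])
    m=np.mean(fs,0)-f0;a=a-f0
    d=s["tool_pos"][:2]-H;pa=np.arctan2(d[1],d[0])
    ft=-m[:2]@tang(phi);fr=m[0]*np.cos(phi)+m[1]*np.sin(phi)
    print(f"{s['t']:.2f} phi {phi:.3f} act {pa:.4f} r {np.linalg.norm(d):.4f} Ft_end {-a[:2]@tang(phi):.2f} Ft {ft:.2f} Fr {fr:.2f} Fz {m[2]:.2f}")
    return ft
E
python3 - <<'E'
from arc import *
th=1.765
bot.move_linear([*pt(th),Z],rate=.08)
bot.set_gripper(.37); bot.pause(.2)
f0=np.mean([(bot.pause(.02),bot.state()["ft_force"])[1] for _ in range(5)],0);np.save("f0.npy",f0)
s=bot.state();print(s["t"],s["tool_pos"],s["grip_width"],f0)
phi=th
for i in range(4):
    phi-=.04
    if step(phi,.05,f0)>7:break
snap("s7")
E
```

```text
20.5583 [0.51255542 0.06864942 0.13405705] 0.3723393795106903 [ 0.3211519  -0.20354629 -0.1250385 ]
20.82 phi 1.725 act 1.7247 r 0.1500 Ft_end 0.40 Ft 0.67 Fr 0.36 Fz -0.39
21.14 phi 1.685 act 1.6850 r 0.1500 Ft_end 0.39 Ft 0.72 Fr 0.50 Fz 0.05
21.46 phi 1.645 act 1.6453 r 0.1500 Ft_end -0.02 Ft 0.29 Fr 0.19 Fz -0.26
21.77 phi 1.605 act 1.6050 r 0.1500 Ft_end 1.26 Ft 0.78 Fr 0.45 Fz -0.07
```

View pics/s7.png

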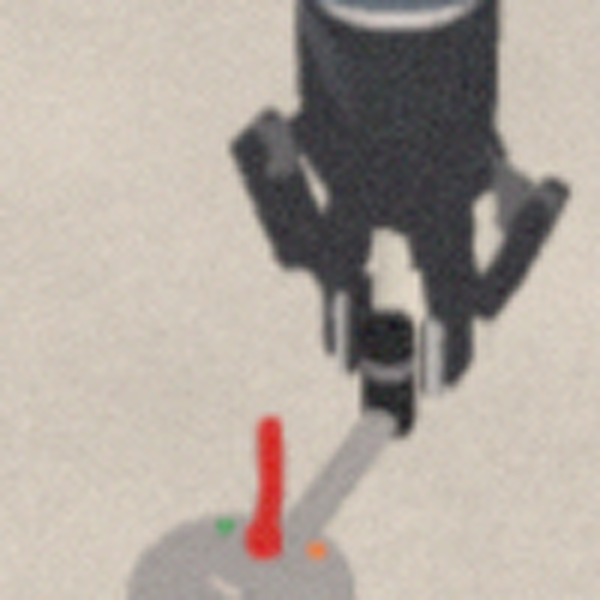

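Run:
```python
from arc import *
f0=np.load("f0.npy");phi=1.605;n=0
while phi>.95:
    phi-=.04
    f=step(phi,.06,f0)
    n+= f>3
    if f>6.5 or n>=3:break
```

```text
22.12 phi 1.565 act 1.5651 r 0.1500 Ft_end -0.64 Ft 0.17 Fr -0.09 Fz -0.06
22.43 phi 1.525 act 1.5269 r 0.1500 Ft_end 3.07 Ft 2.56 Fr 0.72 Fz 0.41
22.73 phi 1.485 act 1.4885 r 0.1500 Ft_end 3.96 Ft 3.83 Fr 0.50 Fz 0.76
23.02 phi 1.445 act 1.4473 r 0.1500 Ft_end 3.35 Ft 4.20 Fr 0.50 Fz 0.94
23.32 phi 1.405 act 1.4062 r 0.1501 Ft_end 3.54 Ft 4.30 Fr 1.25 Fz 0.06
```

Run:
```python
from arc import *
f0=np.load("f0.npy");phi=1.405
while phi>.4:
    phi-=.03
    f=step(phi,.06,f0)
    if f>6.7:break
d=snap("s8","scene",(275,270,335,320),10)
```

```text
23.62 phi 1.375 act 1.3768 r 0.1500 Ft_end 4.38 Ft 5.12 Fr 1.42 Fz -0.32
23.93 phi 1.345 act 1.3465 r 0.1501 Ft_end 4.08 Ft 4.62 Fr 1.75 Fz 0.14
24.23 phi 1.315 act 1.3163 r 0.1501 Ft_end 4.48 Ft 5.27 Fr 1.79 Fz 0.37
24.52 phi 1.285 act 1.2862 r 0.1501 Ft_end 5.44 Ft 5.09 Fr 1.70 Fz 0.01
24.82 phi 1.255 act 1.2562 r 0.1501 Ft_end 5.24 Ft 4.73 Fr 1.44 Fz 0.17
25.12 phi 1.225 act 1.2261 r 0.1501 Ft_end 6.19 Ft 5.38 Fr 1.63 Fz -0.36
25.43 phi 1.195 act 1.1960 r 0.1502 Ft_end 4.74 Ft 4.84 Fr 1.85 Fz 0.11
25.73 phi 1.165 act 1.1660 r 0.1502 Ft_end 5.45 Ft 5.26 Fr 1.86 Fz 0.09
26.02 phi 1.135 act 1.1359 r 0.1502 Ft_end 4.86 Ft 4.76 Fr 1.94 Fz -0.15
26.32 phi 1.105 act 1.1058 r 0.1502 Ft_end 4.97 Ft 4.75 Fr 2.08 Fz -0.19
26.62 phi 1.075 act 1.0759 r 0.1503 Ft_end 5.66 Ft 5.11 Fr 2.38 Fz -0.26
26.93 phi 1.045 act 1.0458 r 0.1502 Ft_end 5.22 Ft 5.36 Fr 1.60 Fz 0.14
27.23 phi 1.015 act 1.0160 r 0.1502 Ft_end 5.93 Ft 5.54 Fr 1.77 Fz -0.31
27.52 phi 0.985 act 0.9869 r 0.1502 Ft_end 6.46 Ft 6.41 Fr 1.57 Fz 0.75
27.82 phi 0.955 act 0.9583 r 0.1502 Ft_end 7.55 Ft 7.54 Fr 1.24 Fz 0.91
```

View pics/s8.png

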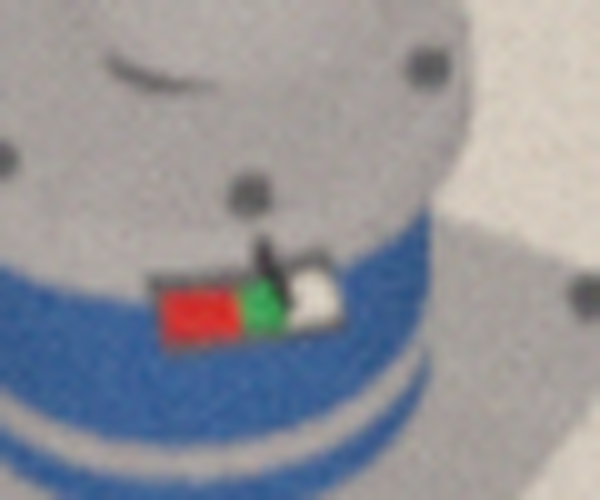

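The load pointer sits at the white/green edge, zoom (285,300), and the force is rising. I continue in fine steps.

Run:
```python
from arc import *
f0=np.load("f0.npy");phi=.955
for i in range(4):
    phi-=.012
    f=step(phi,.04,f0)
    if f>11:break
d=snap("s9","scene",(275,270,335,320),10)
```

```text
28.18 phi 0.943 act 0.9491 r 0.1501 Ft_end 10.21 Ft 10.20 Fr 0.72 Fz 2.81
28.48 phi 0.931 act 0.9384 r 0.1501 Ft_end 10.42 Ft 10.42 Fr 0.93 Fz 3.34
28.77 phi 0.919 act 0.9270 r 0.1501 Ft_end 11.51 Ft 11.14 Fr 1.54 Fz 3.27
```

View pics/s9.png

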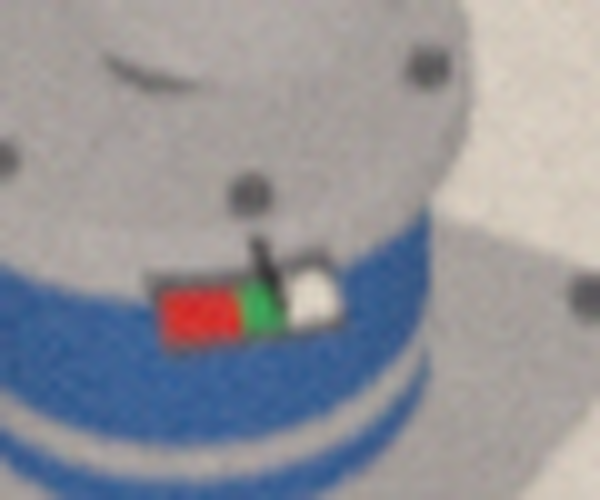

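Run:
```python
from arc import *
f0=np.load("f0.npy")
step(.907,.04,f0); bot.pause(.3); step(.907,.04,f0)
d=snap("s10","scene",(275,270,335,320),10)
```

```text
29.12 phi 0.907 act 0.9155 r 0.1501 Ft_end 12.37 Ft 11.90 Fr 0.57 Fz 3.87
29.73 phi 0.907 act 0.9154 r 0.1501 Ft_end 11.90 Ft 11.86 Fr 1.27 Fz 3.94
```

View pics/s10.png

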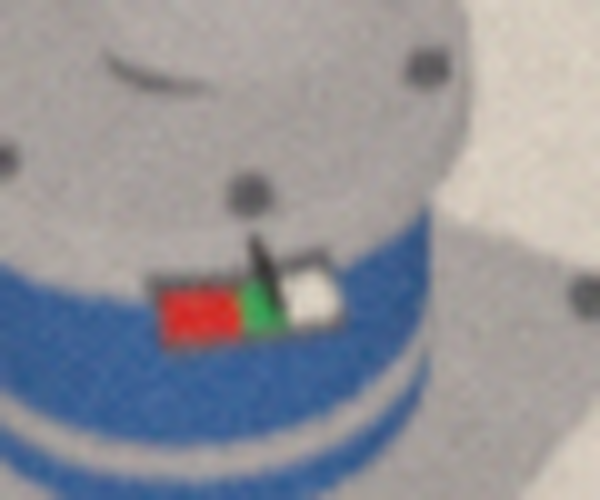

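Run:
```python
from arc import *
f0=np.load("f0.npy");phi=.907
while phi<2.1:
    phi+=.08 if phi<1.75 else .02
    f=step(phi,.1 if phi<1.75 else .05,f0)
    if f<-7:break
snap("s11"); snap("s11p","scene",(275,270,335,320),10)
```

```text
30.09 phi 0.987 act 0.9858 r 0.1502 Ft_end 5.00 Ft 5.04 Fr 1.02 Fz 1.22
30.41 phi 1.067 act 1.0631 r 0.1500 Ft_end -0.32 Ft -0.08 Fr 0.30 Fz 0.12
30.73 phi 1.147 act 1.1441 r 0.1500 Ft_end 0.43 Ft 0.43 Fr -0.31 Fz -0.33
31.04 phi 1.227 act 1.2247 r 0.1500 Ft_end -0.08 Ft 0.15 Fr 0.10 Fz 0.73
31.36 phi 1.307 act 1.3051 r 0.1500 Ft_end 0.93 Ft 0.53 Fr -0.17 Fz 0.17
31.68 phi 1.387 act 1.3849 r 0.1500 Ft_end 0.65 Ft 0.43 Fr 0.23 Fz 0.02
31.99 phi 1.467 act 1.4649 r 0.1500 Ft_end -0.27 Ft 0.11 Fr 0.30 Fz 0.14
32.31 phi 1.547 act 1.5450 r 0.1500 Ft_end -0.47 Ft -0.15 Fr 0.21 Fz 0.44
32.62 phi 1.627 act 1.6249 r 0.1500 Ft_end -0.10 Ft -0.16 Fr 0.22 Fz 0.13
32.94 phi 1.707 act 1.7049 r 0.1500 Ft_end -0.37 Ft 0.18 Fr 0.47 Fz -0.03
33.38 phi 1.787 act 1.7844 r 0.1499 Ft_end -0.24 Ft -0.38 Fr 0.35 Fz 0.14
33.68 phi 1.807 act 1.8061 r 0.1500 Ft_end 0.24 Ft 0.05 Fr 0.27 Fz 0.23
33.98 phi 1.827 act 1.8279 r 0.1500 Ft_end -0.01 Ft 0.45 Fr -0.13 Fz 0.35
34.28 phi 1.847 act 1.8480 r 0.1500 Ft_end 0.91 Ft 0.39 Fr 0.08 Fz -0.04
34.58 phi 1.867 act 1.8680 r 0.1500 Ft_end 1.11 Ft 0.71 Fr 0.08 Fz 0.38
34.88 phi 1.887 act 1.8879 r 0.1500 Ft_end 0.05 Ft 0.18 Fr 0.27 Fz 0.03
35.18 phi 1.907 act 1.9080 r 0.1500 Ft_end -0.48 Ft 0.15 Fr 0.30 Fz -0.08
35.48 phi 1.927 act 1.9279 r 0.1500 Ft_end -0.03 Ft -0.02 Fr 0.58 Fz 0.05
35.78 phi 1.947 act 1.9451 r 0.1499 Ft_end -2.21 Ft -2.45 Fr -0.21 Fz -0.10
36.08 phi 1.967 act 1.9470 r 0.1495 Ft_end -18.75 Ft -19.24 Fr 1.69 Fz -8.49
```

View pics/s11.png

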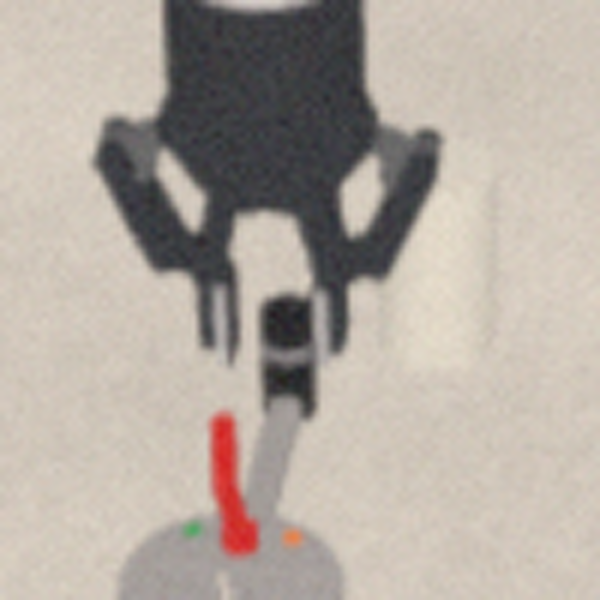

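View pics/s11p.png

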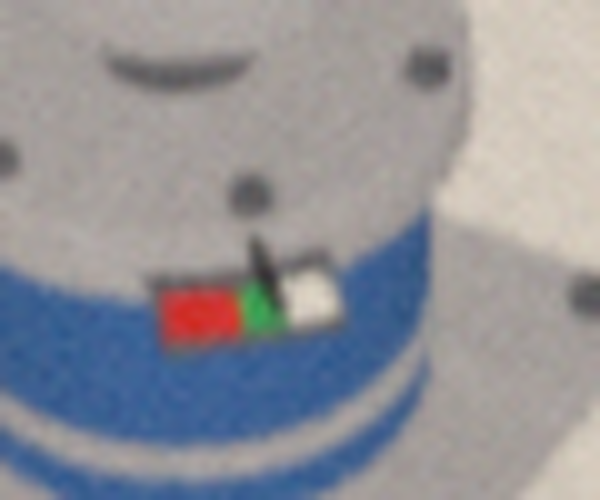

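The handle is at its rest stop (force jumped to 19 N) and the pointer is still in the green at zoom (276,290). I centre the jaws on the post, retreat upward and check.

Run:
```python
from arc import *
f0=np.load("f0.npy")
step(1.915,.04,f0); step(1.91,.04,f0)
bot.set_gripper(.5)
p=pt(1.91)
bot.move_linear([*p,.26],rate=.12)
bot.movep([.46,-.3,.32],Rg(1.57))
bot.pause(.3)
print(bot.state()["t"],bot.state()["ft_force"])
snap("s12","scene",(235,195,355,345),4); snap("t12","top",(270,195,390,295),6)
d=load("pics/t12.pkl");cv2.imwrite("pics/tfull.png",d["image"][:,:,::-1])
```

```text
36.58 phi 1.915 act 1.9179 r 0.1501 Ft_end -0.78 Ft 0.22 Fr 0.22 Fz -0.22
36.88 phi 1.910 act 1.9111 r 0.1500 Ft_end 0.81 Ft 0.76 Fr 0.78 Fz 0.39
40.075 [1.78436595e-01 5.26088060e-04 7.94058524e-01]
```

View pics/s12.png

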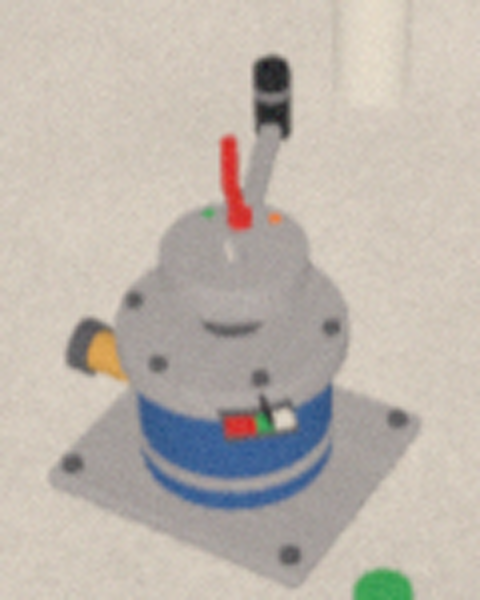

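View pics/t12.png

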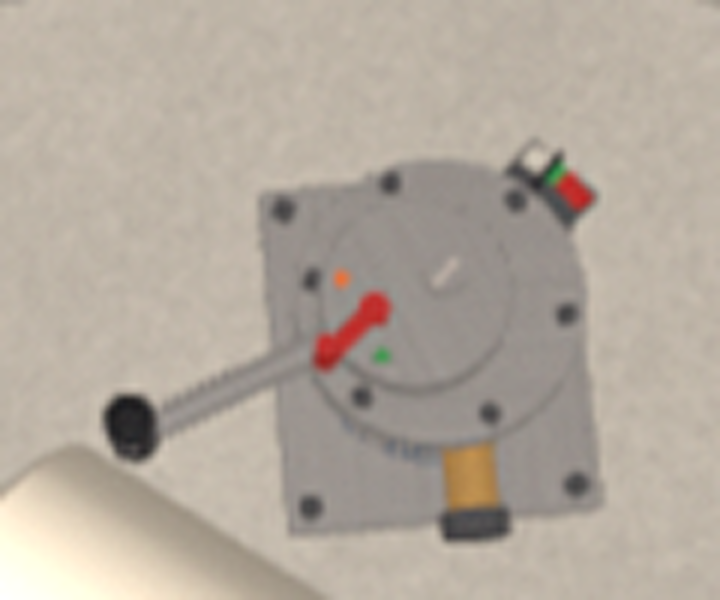

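View pics/tfull.png

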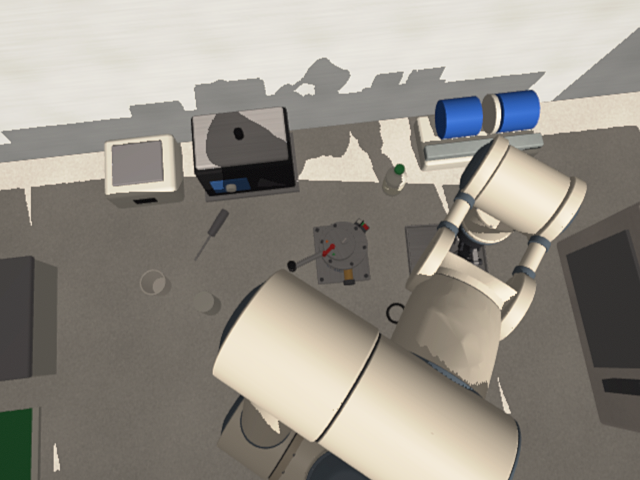

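Run:
```python
from rig import bot
from h import *
T=load("pics/t12.pkl");S=load("pics/s12.pkl")
a=plane(T,(128-2.5)/6+270,(419-2.5)/6+195,.18);b=plane(S,(272-1.5)/4+235,(66-1.5)/4+195,.18)
d=((a+b)/2)[:2]-H;print("handle dir",np.arctan2(d[1],d[0]),np.linalg.norm(d))
s=bot.state();print(s["t"],np.abs(s["joint_velocities"]).max())
bot.finish_job()
```

```text
handle dir 1.9183497090851414 0.1494251249540384
40.175 0.004043023387699942
the job is handed in; nothing more can be done
```

The job is handed in at about 40 s of the 67 s allowed. `finish_job` reports no verdict, so the result below rests on my own checks.

- **Lever:** I pushed it to the tightening stop with at most about 8 N. Pictures put it at about +0.38 rad, which is the +0.35 stop within measuring error. It was still on the green-dot side in the last view.
- **Tightening:** The pawl bit after about 0.2 rad of handle travel. The spindle then turned at a steady stopped reading of about 5 N until the seal pushed back. I stopped at about 12 N, with the pointer in the lower half of the green.
- **Seal estimate:** From the handle travel, the squeeze is about 0.07–0.085 rad. The pointer pictures read a little lower, about 0.055–0.07 rad. After letting go, the pointer still stood in the green.
- **Handle:** I swung it back until it hit the rest stop, where the force jumped to about 19 N. Its final direction is 1.92 rad, against about 1.91 rad expected for rest. The arm is clear and still.
- **Bystanders:** None looked shifted or knocked over in the last top view by eye. The arm hid part of the tray and mirror there, and I did not measure any of them.

**What disagreed:**
- **Fingertips:** In the pictures they stood about 17 mm behind the TCP, not 17 mm ahead as specified. My first lever approach therefore passed above the pin without touching it, and I repeated it lower.
- **Cameras:** The two views differed by 3–6 mm in y (up to 8 mm at the lever pivot), so I averaged them.

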